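# Load the punch guide into its bench fixture

## Task

Set the aluminium guide block flat and square, fully down in the rectangular pocket of the steel bench fixture and let go of it. Then take the punch with the tall straight round grip from the wooden rack and slide it down the block's bore, keeping hold of it until its collar rests on the block (do not drop it in), then let go. Leave the other, low-headed punch in the rack and do not disturb the hammer.

Things in the scene. Friction and masses are not known exactly. Their poses are not given: they have to be found in the camera images.
- fixture: dark steel bench fixture, fixed, 150 (x) x 130 (y) x 30 mm, with a rectangular pocket in the middle of its top, 82.5 (along its x) x 52.5 (along its y) mm, 18 mm deep with a 3 mm chamfer; four bolt heads 6 mm high at (+-60, +-50) mm. Origin: centre of its underside, on the bench
- pocket (a point): centre of the pocket's floor, 12 mm above the bench; axes as the fixture's
- block: bright aluminium guide block, loose, 80 (x) x 50 (y) x 60 (z) mm, about 0.6 kg, standing on the bench, with an upright round bore through its middle, 19.6 mm in diameter with a 2 mm chamfer; it may go into the pocket either way round. Origin: centre of its underside; at home this lies on the pocket's floor point
- bore (a point): centre of the bore's mouth, on the block's top face, 60 mm above its underside
- rack: wooden rack block, fixed, 60 (x) x 120 (y) x 60 (z) mm, with two upright holes 22 mm in diameter at y = -30 and +30 mm; each holds one punch, hanging by its collar. Origin: centre of its underside
- punch: punch to load, dark steel, upright, 0.3 kg: shank 18 mm diameter, 52 mm long, tapered end; above it a collar 32 mm diameter, 6 mm thick; on top a straight round grip 22 mm diameter, 48 mm tall. Origin: on its axis at the underside of the collar (60 mm above the bench while it hangs in the rack); z up along the axis. Either hole of the rack may hold it
- punch_grip (a point): middle of the punch's grip, on the axis, 34 mm above the collar's underside
- punch_tip (a point): lower end of the punch's shank, on the axis, 52 mm below the collar's underside
- spare: the other punch, to be left alone: same shank and steel, but a low wide mushroom head 36 mm in diameter and only 22 mm tall. Origin: on its axis at the underside of the head
- hammer: hammer lying on the far side of the bench, 240 mm long, a bystander. Origin: under its middle
- pin_bin: open blue plastic bin of steel pins, fixed, 120 x 160 x 50 mm, on the far side of the bench, a bystander. Origin: centre of its underside
There are look-alikes about, which are no part of the job. What is shaped like the punch but purple or yellow is not meant.

How it is judged:
On the way, in this order (a step that is already met when the one before it is completed fails the run):
1. the guide block is fully down in the pocket, flat and square, and let go, with the punch not yet in its bore (horizontal distance between block and pocket below 0.004 m and z of block in the frame of pocket between -0.002 and 0.002 m and angle between block's own z axis and vertical below 0.04 rad and angle between the x axis of block and the x axis of fixture, either way round below 0.06 rad and contact force between the fingers and block below 0.2 N and distance between punch and bore above 0.06 m), for 0.2 s.
2. the punch, still held by the fingers, is within 5 mm of fully down the bore of the seated block (horizontal distance between block and pocket below 0.004 m and z of block in the frame of pocket between -0.002 and 0.002 m and angle between block's own z axis and vertical below 0.04 rad and angle between the x axis of block and the x axis of fixture, either way round below 0.06 rad and horizontal distance between punch and bore below 0.003 m and z of punch in the frame of bore below 0.005 m and contact force between the fingers and punch above 0.5 N), for 0.05 s.
At the end, for the whole second after the job is handed in: Block on the pocket floor (height 2 mm, sideways 4 mm, tilt 0.04, square 0.06 rad); tall-gripped punch in its bore, collar on the block (height -2 to +2.5 mm, axis within 3 mm, tilt 0.05 rad); both released, at rest; other punch moved under 20 mm, hammer under 30 mm (horizontal distance between block and pocket below 0.004 m and z of block in the frame of pocket between -0.002 and 0.002 m and angle between block's own z axis and vertical below 0.04 rad and angle between the x axis of block and the x axis of fixture, either way round below 0.06 rad and contact force between the fingers and block below 0.2 N and horizontal distance between punch and bore below 0.003 m and z of punch in the frame of bore between -0.002 and 0.0025 m and angle between punch's own z axis and vertical below 0.05 rad and contact force between the fingers and punch below 0.2 N and linear speed of each of punch, block below 0.02 m/s and distance of spare from where it was at the start of the episode below 0.02 m and distance of hammer from where it was at the start of the episode below 0.03 m); the robot touches nothing.
It fails at once if the other punch is taken out of its place (moved over 20 mm) (distance of spare from where it was at the start of the episode above 0.02 m).
It fails at once if the hammer is moved over 30 mm (distance of hammer from where it was at the start of the episode above 0.03 m).
It also fails if it takes over 64 s, if anything falls off the work surface, if the arm or the gripper's body presses on something with over 40 N, if the wrist force passes 120 N, or if a joint passes its speed limit or range.

## Robot

A 7-joint arm with a two-finger parallel gripper is mounted at the origin on the work surface. World frame = base frame: x ahead of the robot, y to its left, z up, the work surface at z = 0. Lengths are in m, angles in rad, forces in N, time in s.
With the tool pointing down it reaches from about 0.425 to 0.8 m from the base axis. Payload 8.3 kg.
Tool frame: the origin (TCP) lies at the very end of the fingers, on their centre line; the grasp point (between the pads) lies 19 mm behind it; z points along the fingers, y is the line along which they close (so a half turn about z gives the same grasp; the last joint's range is limited). The gripper opens to 85 mm and grips with 20 to 120 N. Pads are 22 mm wide; open, the fingers measure 114 mm over their backs; the gripper's body (76 mm by 85 mm) begins 54 mm behind the grasp point. The pads swing forward as they close: fully open they stand 13 mm farther back than shut.
Start: joints at [1.235, 0.383, 0.016, 1.37, -0.006, 1.388, -0.046], TCP at [0.168, -0.602, 0.231] pointing down, gripper open.
Joint ranges: [-2.95, 2.95], [-0.25, 2.06], [-1.52, 1.56], [0.18, 2.33], [-1.44, 4.58], [0.02, 2.06], [-3.01, 3.01]. Speed limits (rad/s): [2.39, 2.39, 3.01, 3.01, 3.14, 3.14, 3.14].

## Interface

Orientations are given as [roll, pitch, yaw] about the fixed x, y, z axes, in that order (R = Rz(yaw) Ry(pitch) Rx(roll)).
In Python, from rig import monitor, viewer, ticket gives the robot as it stands.
- The arm moves only by the tool send_rows, never from a script. Its argument "motion" is a list of rows, each a list of 7 numbers: the shift along the tool's x, y, z in m, then the turn, a rotation vector about the tool's x, y, z in degrees, then the opening, from 0 (shut) to 1 (fully open). A call has 1 to 12 rows; each row is the pose to reach, as a shift and turn from the pose commanded when the call began, along the tool's axes at that moment; what a row does not reach only later rows make up. A row lasts 1/12 s, in which the tool goes at most 41.7 mm and 7.16 degrees, less where a joint would pass 70% of its speed; a pose out of reach is approached as far as the arm can. A call with a gripper value outside its range is refused whole. The fingers move at their own pace and stop on an object; "force" is the grip in N (left out, the last holds). Time passes only in rows, so rows that repeat a pose let the fingers close. It gives the time, the measured TCP pose, the force, the opening and the grip force at its end, in the units of the state.
- monitor.get_obs(): the state, without advancing time (a new reading comes with each control period).
- viewer.read_camera(name): name is "scene" or "top" or "wrist"; returns the picture (480x640x3 uint8, blue, green, red); there is no depth.
- viewer.camera_info(name): a dict with "intrinsics" (3x3 intrinsics, pixels), "rvec" (rotation vector, rad) and "tvec" (3), from world to camera coordinates, as OpenCV has them. Camera axes: x right, y down, z forward; pixel columns grow to the right and rows downward; lengths in m; the calibration is good to about 2 mm. A picture is of the moment at which its call begins: read the wrist's pose just before it. camera_info takes no time and is no camera call; for the wrist camera it gives the pose at the moment of the call.
- ticket.close_job(): hands the job in; it is judged then, once.
The state is a dict: "time": time; "qpos": joint angles; "joint_vel": joint speeds; "joint_efforts": joint torques, N m; "position": TCP position; "tcp_rot": TCP orientation; "ft_force": force on the tool from outside, world axes, zero at the start; "ft_torque": the same for the moment, N m; "opening": opening from 0.0 (shut) to 1.0 (fully open); "grip_force": force on a finger pad.
Only numpy, scipy, OpenCV 4.12 (cv2) and the standard library are available. Lean on these libraries where they do the work, as an engineer would, in place of code of your own. Each camera call takes 0.05 s, during which the arm holds its last target. There are 200 camera calls.

## Working session

There is one attempt and no reset: what is moved stays moved. The work goes in short steps, Python scripts to look and compute and a tool call to move; the robot and the scene stay as the last step left them, time stands still between calls to the robot, and variables do not carry over. Pictures are saved under pics/ and viewed, at most 10 in all, crops included, and the job is handed in when it is done.

Besides the shell and the picture viewer there is one more tool, called after ">>>" as a command line: name --pt "numbers of a row" for each row, then --argument value for the rest. send_rows: Moves the arm, as the interface text tells. Its arguments: {"type":"object","properties":{"motion":{"type":"array"},"force":{"type":"number"}},"required":["motion"]}

```bash
ls; mkdir -p pics; python3 - <<'E'
from rig import monitor, viewer
import cv2
o=monitor.get_obs()
for k in o: print(k,o[k])
for n in ("scene","top"):
    cv2.imwrite(f"pics/{n}0.png",viewer.read_camera(n)); print(n,viewer.camera_info(n))
E
```

```text
pics
time 0.0
qpos [ 1.2351238   0.38424391  0.01639627  1.3711409  -0.00629461  1.38818648
 -0.04650079]
joint_vel [-0.00069735  0.00050521 -0.00081025 -0.00163565  0.00106896 -0.00027142
  0.00057613]
joint_efforts [-1.22546775e-03 -6.27604795e+01  8.43554959e-01 -3.71825624e+01
  1.65532739e-02  1.44693188e-02  1.73849351e-06]
position [ 0.16826469 -0.60141319  0.23028145]
tcp_rot [-3.13966440e+00  4.79879261e-05  2.72815917e-01]
ft_force [ 0.19019881 -0.09676833  0.49783843]
ft_torque [-0.04905367  0.02564265  0.02424111]
grip_force 0.0
opening 1.0000829502092061
scene {'intrinsics': array([[439.26791902,   0.        , 325.95144552],
       [  0.        , 439.26791902, 238.05698133],
       [  0.        ,   0.        ,   1.        ]]), 'rvec': array([ 2.38034154,  0.93266072, -0.27125947]), 'tvec': array([-0.44947405, -0.27602363,  1.21915051])}
top {'intrinsics': array([[436.28037621,   0.        , 321.16710888],
       [  0.        , 436.28037621, 243.7843583 ],
       [  0.        ,   0.        ,   1.        ]]), 'rvec': array([ 2.05226039, -2.14344338,  0.2421708 ]), 'tvec': array([0.02340999, 0.58584212, 0.69138335])}
```

View pics/scene0.png

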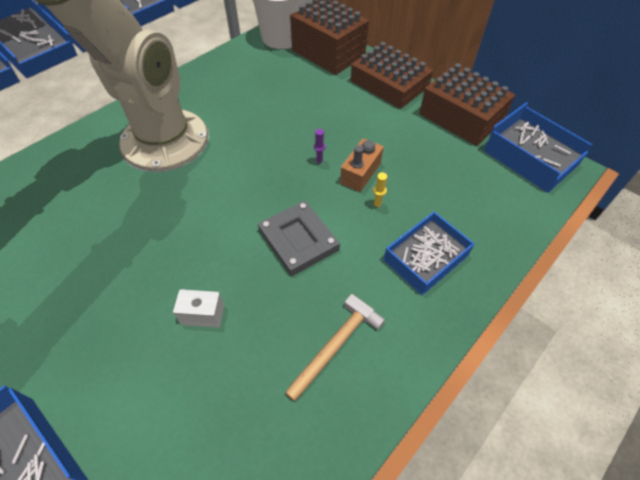

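View pics/top0.png

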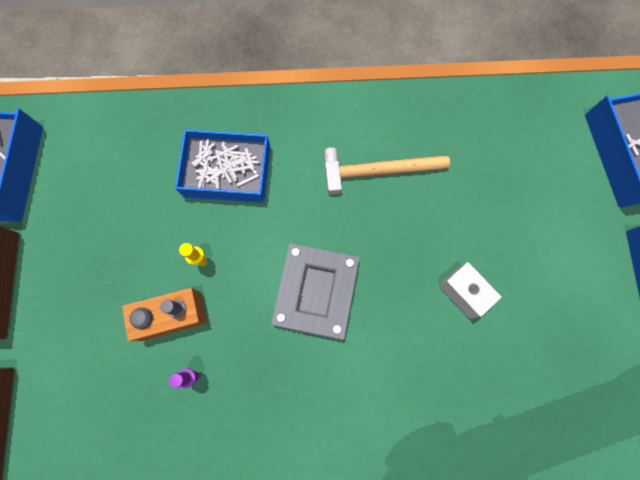

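The scene picture shows the block (197,303), fixture (299,236), rack (362,165) with the tall punch (357,157) and low spare (369,147), and purple and yellow look-alikes at (319,145) and (381,190). In the top view they are the block (474,290), fixture (316,292), tall punch (172,308), spare (140,318), yellow (193,255) and purple (183,379).

Could be mistaken for the punch: spare (140,318, low wide head), yellow (193,255), purple (183,379). My choice is the dark tall one at (172,308). I'll check it in a crop while measuring.

```bash
cat > h.py <<'E'
import numpy as np, cv2
from rig import monitor, viewer
def cam(n):
    c=viewer.camera_info(n); return c["intrinsics"],cv2.Rodrigues(c["rvec"])[0],np.array(c["tvec"]).ravel()
def unproj(px,z,c):
    K,R,t=c; px=np.atleast_2d(px).astype(float)
    d=np.c_[px,np.ones(len(px))]@np.linalg.inv(K).T@R; o=-R.T@t
    return o+d*((z-o[2])/d[:,2])[:,None]
def proj(P,c):
    K,R,t=c; return cv2.projectPoints(np.atleast_2d(P).astype(float),cv2.Rodrigues(R)[0],t,K,None)[0].reshape(-1,2)
def blobs(mask,amin,amax):
    n,l,s,ce=cv2.connectedComponentsWithStats(mask.astype(np.uint8))
    return [(ce[i],s[i],l==i) for i in range(1,n) if amin<s[i][4]<amax]
def rect(mask,z,c):
    cn=max(cv2.findContours(mask.astype(np.uint8),0,cv2.CHAIN_APPROX_NONE)[0],key=cv2.contourArea)[:,0]
    r=cv2.minAreaRect((unproj(cn,z,c)[:,:2]*1000).astype(np.float32)); return r
E
python3 - <<'E'
from h import *
t=cv2.imread("pics/top0.png"); c=cam("top"); hsv=cv2.cvtColor(t,cv2.COLOR_BGR2HSV)
cv2.imwrite("pics/crop0.png",np.vstack([cv2.resize(t[235:355,110:310],(800,480),interpolation=cv2.INTER_CUBIC)]))
m=(hsv[...,1]<40)&(hsv[...,2]>190)
for ce,s,mm in blobs(m,15,3000):
    if s[4]<200: print("bolt?",ce,s[4],unproj(ce,.036,c))
    else: print("big",ce,s[4],rect(mm,.06,c))
m=(hsv[...,0]<15)&(hsv[...,1]>150)&(hsv[...,2]>60); m[:150]=0
for ce,s,mm in blobs(m,400,9000): print("orange",ce,s,rect(mm,.06,c))
s_=cv2.imread("pics/scene0.png");cs=cam("scene"); h2=cv2.cvtColor(s_,cv2.COLOR_BGR2HSV)
m=(h2[...,1]<40)&(h2[...,2]>190)
for ce,s,mm in blobs(m,8,3000):
    if 150<ce[0]<350 and 190<ce[1]<340: print("scene",ce,s[4],unproj(ce,.036,cs)if s[4]<100 else rect(mm,.06,cs))
E
```

```text
bolt? [42.83673469 78.01020408] 196 [[0.95940331 0.54037744 0.036     ]]
bolt? [633.37373737 143.2020202 ] 99 [[ 0.76476071 -0.60667141  0.036     ]]
big [222.84662999 163.52063274] 1454 ((746.1005249023438, 168.6590576171875), (125.9068832397461, 93.57880401611328), 84.06581115722656)
big [332.29101562 169.49414062] 512 ((729.3368530273438, -28.421573638916016), (82.35296630859375, 23.8421630859375), 3.419661045074463)
bolt? [  1.89473684 155.31578947] 19 [[0.79494156 0.6017589  0.036     ]]
bolt? [295.         251.44827586] 58 [[0.58171012 0.04572752 0.036     ]]
bolt? [349.42592593 262.27777778] 54 [[ 0.55748644 -0.05147252  0.036     ]]
big [473.84935655 288.93111279] 1321 ((497.8276062011719, -259.8727722167969), (81.26042175292969, 51.225425720214844), 38.65935516357422)
bolt? [280.4  317.25] 60 [[0.46519461 0.07464508 0.036     ]]
bolt? [336.5        328.76666667] 60 [[ 0.44123301 -0.02230559  0.036     ]]
orange [167.84459459 316.6509009 ] [ 124  288   82   52 1776] ((477.2178039550781, 269.8944091796875), (64.46121215820312, 131.51263427734375), 12.801400184631348)
scene [302.5 205. ] 12 [[0.4661066  0.07323403 0.036     ]]
scene [265.61538462 223.38461538] 13 [[ 0.44222627 -0.02403246  0.036     ]]
scene [330.5        239.71428571] 14 [[0.58216799 0.04441621 0.036     ]]
scene [292.5 260.5] 16 [[ 0.55866383 -0.0529712   0.036     ]]
scene [195.85533869 301.93570608] 871 ((498.2271423339844, -261.210205078125), (80.6580581665039, 50.66744613647461), 38.7336311340332)
```

View pics/crop0.png

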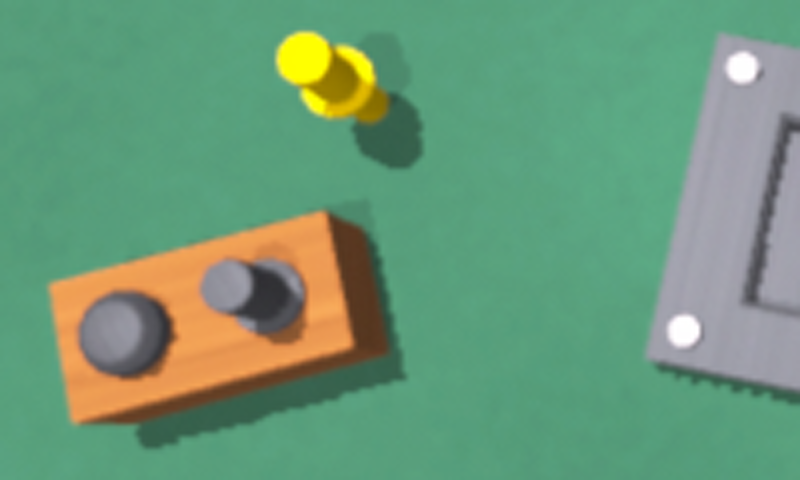

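The crop confirms the choice: the punch in the right-hand hole of the rack, nearer the fixture, has the tall straight grip (its top at top-view pixel (167,306)). The left one is the low mushroom spare. The measured block top (81x51 mm) and the bolt spacing (120x100 mm) fit the stated sizes.

```bash
cat >> h.py <<'E'
from scipy.spatial.transform import Rotation as Ro
def go(p,yaw):
    o=monitor.get_obs(); R=Ro.from_euler("xyz",o["tcp_rot"]); T=Ro.from_euler("xyz",[np.pi,0,np.radians(yaw)])
    print("t",round(o["time"],2),"at",np.round(o["position"],4),np.round(np.degrees(o["tcp_rot"]),2),"open",round(o["opening"],3),"F",np.round(o["ft_force"],1),"g",round(o["grip_force"],1))
    print("shift mm",np.round(R.inv().apply(np.array(p)-o["position"])*1000,1),"turn deg",np.round(np.degrees((R.inv()*T).as_rotvec()),1))
E
python3 - <<'E'
from h import *
go([.498,-.2605,.16],38.7)
ct,cs=cam("top"),cam("scene")
print("punch top centre (top cam, z=.114)",unproj((167,306.3),.114,ct), "rack centre guess")
# hole from rack geometry in top image: top face corners read from crop
cr=np.array([[50,284],[327,211],[355,347],[72,424]])/4+[110,235]
P=unproj(cr,.06,ct); print(P.round(4), P.mean(0), np.linalg.norm(P[1]-P[0]),np.linalg.norm(P[2]-P[1]))
E
```

```text
t 0.1 at [ 0.1683 -0.6014  0.2304] [-179.9     0.     15.63] open 0.997 F [ 0.   0.8 -0.5] g 0.0
shift mm [ 409.4 -239.4   70.8] turn deg [ -0.1  -0.  -23.1]
punch top centre (top cam, z=.114) [[0.4847207  0.24623476 0.114     ]] rack centre guess
[[0.4942 0.3415 0.06  ]
 [0.5203 0.2239 0.06  ]
 [0.462  0.2106 0.06  ]
 [0.4352 0.3286 0.06  ]] [0.47792913 0.27613895 0.06      ] 0.12044276726981352 0.05985251245267125
```

>>> send_rows --pt "0.409 -0.239 0.07 0 0 -23 1" --pt "0.409 -0.239 0.07 0 0 -23 1" --pt "0.409 -0.239 0.07 0 0 -23 1" --pt "0.409 -0.239 0.07 0 0 -23 1" --pt "0.409 -0.239 0.07 0 0 -23 1" --pt "0.409 -0.239 0.07 0 0 -23 1" --pt "0.409 -0.239 0.07 0 0 -23 1" --pt "0.409 -0.239 0.07 0 0 -23 1" --pt "0.409 -0.239 0.07 0 0 -23 1" --pt "0.409 -0.239 0.07 0 0 -23 1" --pt "0.409 -0.239 0.07 0 0 -23 1" --pt "0.409 -0.239 0.07 0 0 -23 1"

```text
time: 1.1
position: [0.5009, -0.2556, 0.1603]
tcp_rot: [-3.14, -0.002, 0.68]
ft_force: [-0.1, 0.7, 0.1]
opening: 0.999
grip_force: 0.0
```

>>> send_rows --pt "0 0 0 0 0 0 1" --pt "0 0 0 0 0 0 1" --pt "0 0 0 0 0 0 1" --pt "0 0 0 0 0 0 1"

```text
time: 1.43
position: [0.4968, -0.2631, 0.1613]
tcp_rot: [3.142, 0.001, 0.672]
ft_force: [0.7, 0.4, 0.3]
opening: 0.998
grip_force: 0.0
```

```bash
python3 - <<'E'
from h import *
go([.498,-.2605,.025],38.7)
c=cam("wrist"); w=viewer.read_camera("wrist"); cv2.imwrite("pics/w1.png",w)
h=cv2.cvtColor(w,cv2.COLOR_BGR2HSV); m=(h[...,1]<40)&(h[...,2]>150)
for ce,s,mm in blobs(m,3000,200000): print(ce,s,rect(mm,.06,c))
E
```

```text
t 1.43 at [ 0.4968 -0.2631  0.1613] [1.800e+02 5.000e-02 3.848e+01] open 0.998 F [0.7 0.4 0.3] g 0.0
shift mm [  2.7  -1.4 136.3] turn deg [ 0.   0.  -0.2]
[314.71284712 235.28303326] [ 279  185   71  105 6554] ((498.08135986328125, -261.5889892578125), (80.23151397705078, 50.91301345825195), 38.54201126098633)
```

View pics/w1.png

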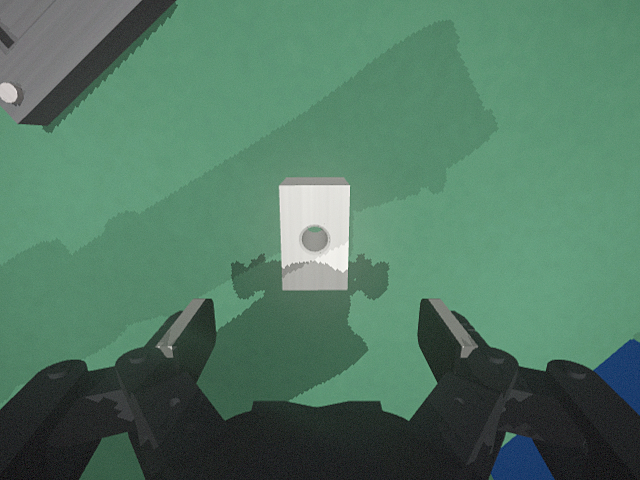

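The wrist view shows the block centred at (315,237) between the open fingers, with its long side along tool x. All three cameras agree on the centre to about 1.5 mm. Going down.

>>> send_rows --pt "0.002 -0.001 0.03 0 0 0 1" --pt "0.002 -0.001 0.06 0 0 0 1" --pt "0.002 -0.001 0.09 0 0 0 1" --pt "0.002 -0.001 0.11 0 0 0 1" --pt "0.002 -0.001 0.125 0 0 0 1" --pt "0.002 -0.001 0.135 0 0 0 1" --pt "0.002 -0.001 0.135 0 0 0 1" --pt "0.002 -0.001 0.135 0 0 0 1"

```text
time: 2.15
position: [0.4986, -0.2601, 0.0266]
tcp_rot: [-3.141, 0.0, 0.673]
ft_force: [1.3, 1.1, -0.4]
opening: 0.995
grip_force: 0.0
```

```bash
python3 - <<'E'
from h import *
go([.498,-.2612,.025],38.6)
E
```

```text
t 2.15 at [ 0.4986 -0.2601  0.0266] [-1.7999e+02  1.0000e-02  3.8570e+01] open 0.995 F [ 1.3  1.1 -0.4] g 0.0
shift mm [-1.1  0.5  1.6] turn deg [-0.  0. -0.]
```

>>> send_rows --pt "-0.001 0.0005 0.001 0 0 0 0.6" --pt "-0.001 0.0005 0.001 0 0 0 0.5" --pt "-0.001 0.0005 0.001 0 0 0 0" --pt "-0.001 0.0005 0.001 0 0 0 0" --pt "-0.001 0.0005 0.001 0 0 0 0" --pt "-0.001 0.0005 0.001 0 0 0 0" --pt "-0.001 0.0005 0.001 0 0 0 0" --pt "-0.001 0.0005 0.001 0 0 0 0" --pt "-0.001 0.0005 0.001 0 0 0 0" --pt "-0.001 0.0005 0.001 0 0 0 0" --force 60

```text
time: 2.98
position: [0.4989, -0.2608, 0.0266]
tcp_rot: [3.14, -0.001, 0.674]
ft_force: [-1.2, 0.7, 4.9]
opening: 0.575
grip_force: 65.1
```

```bash
python3 - <<'E'
from h import *
go([.498,-.2612,.14],38.6)
E
```

```text
t 2.98 at [ 0.4989 -0.2608  0.0266] [ 1.7991e+02 -3.0000e-02  3.8630e+01] open 0.575 F [-1.2  0.7  4.9] g 65.1
shift mm [-9.000e-01 -1.000e-01 -1.134e+02] turn deg [ 0.1 -0.   0. ]
```

>>> send_rows --pt "0 0 -0.02 0 0 0 0" --pt "0 0 -0.05 0 0 0 0" --pt "0 0 -0.08 0 0 0 0" --pt "0 0 -0.095 0 0 0 0" --pt "0 0 -0.1 0 0 0 0" --pt "0 0 -0.1 0 0 0 0"

```text
time: 3.48
position: [0.4986, -0.2606, 0.1261]
tcp_rot: [3.14, -0.001, 0.674]
ft_force: [0.0, 0.4, -9.3]
opening: 0.574
grip_force: 65.9
```

```bash
python3 - <<'E'
from h import *
go([.512,.0107,.125],-13.9)
E
```

```text
t 3.48 at [ 0.4986 -0.2606  0.1261] [ 1.7992e+02 -3.0000e-02  3.8630e+01] open 0.574 F [ 0.   0.4 -9.3] g 65.9
shift mm [ 179.8 -203.6    0.9] turn deg [ 0.1 -0.1 52.5]
```

>>> send_rows --pt "0.02 -0.022 0 0 0 5 0" --pt "0.045 -0.051 0 0 0 11 0" --pt "0.07 -0.08 0 0 0 17 0" --pt "0.095 -0.108 0 0 0 24 0" --pt "0.12 -0.136 0 0 0 31 0" --pt "0.145 -0.164 0 0 0 38 0" --pt "0.165 -0.187 0 0 0 45 0" --pt "0.175 -0.198 0 0 0 50 0" --pt "0.18 -0.204 0 0 0 52.5 0" --pt "0.18 -0.204 0 0 0 52.5 0" --pt "0.18 -0.204 0 0 0 52.5 0" --pt "0.18 -0.204 0 0 0 52.5 0"

```text
time: 4.48
position: [0.5108, 0.0098, 0.1241]
tcp_rot: [3.14, 0.002, -0.242]
ft_force: [-0.0, -0.2, -7.6]
opening: 0.576
grip_force: 65.8
```

>>> send_rows --pt "0 0 0 0 0 0 0" --pt "0 0 0 0 0 0 0" --pt "0 0 0 0 0 0 0"

```text
time: 4.73
position: [0.5116, 0.0103, 0.1252]
tcp_rot: [3.141, 0.0, -0.243]
ft_force: [0.1, -0.1, -7.2]
opening: 0.577
grip_force: 65.8
```

```bash
python3 - <<'E'
from h import *
go([.512,.0107,.125],-13.9); z=monitor.get_obs()["position"][2]
c=cam("wrist"); w=viewer.read_camera("wrist"); cv2.imwrite("pics/w2.png",w)
top=.06+z-.0266
h=cv2.cvtColor(w,cv2.COLOR_BGR2HSV); m=(h[...,1]<40)&(h[...,2]>150)
for ce,s,mm in blobs(m,40,200000): print(ce.round(1),s,rect(mm,top,c) if s[4]>2000 else unproj(ce,.036,c).round(4))
for n in("top","scene"):
    c=cam(n); i=viewer.read_camera(n); cv2.imwrite(f"pics/{n}2.png",i); h=cv2.cvtColor(i,cv2.COLOR_BGR2HSV); m=(h[...,1]<40)&(h[...,2]>190)
    for ce,s,mm in blobs(m,500,3000): print(n,ce.round(1),s[4],rect(mm,top,c))
E
```

```text
t 4.73 at [0.5116 0.0103 0.1252] [ 1.7999e+02  1.0000e-02 -1.3930e+01] open 0.577 F [ 0.1 -0.1 -7.2] g 65.8
shift mm [ 0.3 -0.5  0.2] turn deg [ 0.  0. -0.]
[236.9 159.1] [221 140  30  32 435] [[0.5837 0.0462 0.036 ]]
[391.8 160.4] [382 150  21  22 346] [[ 0.5581 -0.0531  0.036 ]]
[309.3 273.7] [ 241  242  152   80 9029] ((535.7435913085938, 4.074409484863281), (51.1258544921875, 29.652442932128906), 76.06902313232422)
[255.7 393.1] [250 383  19  23 179] [[0.4035 0.0875 0.036 ]]
top [217.2 161.6] 891 ((698.5446166992188, 152.2462158203125), (95.64390563964844, 83.05590057373047), 73.49520111083984)
top [301.3 196.4] 2264 ((643.5159301757812, 25.23775863647461), (51.368804931640625, 123.46170806884766), 9.920263290405273)
top [375.3 236.9] 978 ((572.9788818359375, -85.03221130371094), (69.67906188964844, 39.35164260864258), 9.99726390838623)
top [251.  261.5] 1087 ((542.1737670898438, 105.42971801757812), (72.99748229980469, 39.25407791137695), 9.336061477661133)
top [354.7 452.9] 643 ((266.9117431640625, -35.90626525878906), (68.2687759399414, 37.41400909423828), 7.299152374267578)
scene [271.3  18.8] 957 ((-28.055587768554688, 461.509033203125), (130.8212127685547, 242.15631103515625), 80.54328918457031)
scene [183.1  34.8] 2554 ((-141.54409790039062, 216.54550170898438), (166.26736450195312, 274.7566223144531), 76.47726440429688)
scene [430.5 250.5] 698 ((794.7808837890625, 88.35920715332031), (82.33767700195312, 100.77880859375), 15.957986831665039)
```

View pics/w2.png

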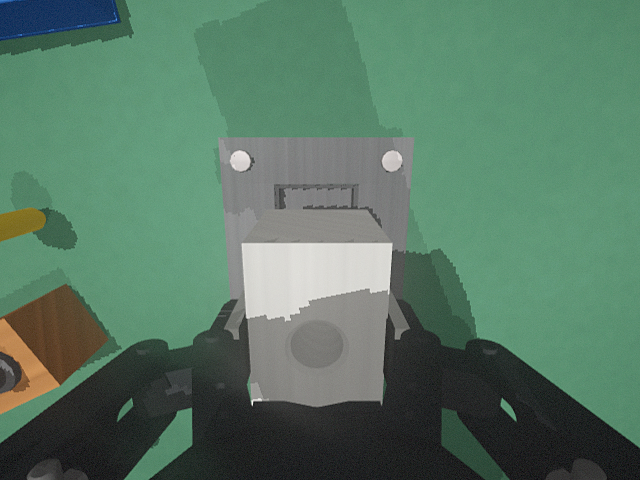

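The wrist view shows the block held squarely over the fixture. The top far edge runs (243,242)-(391,242), the far bolts are at (240,160) and (392,160), and the bore is at (315,344).

```bash
python3 - <<'E'
from h import *
go([.512,.0107,.125],-13.9)
c=cam("wrist"); f=lambda p,z:unproj(p,z,c)[:,:2]
u=np.array([np.cos(np.radians(-13.9)),np.sin(np.radians(-13.9))]); v=np.array([-u[1],u[0]])
B=f([[240,160.5],[392,160.5]],.036); E=f([[243,242],[391,242]],.1586); L=f([[263,208.5],[371.5,208.5]],.0986); G=f([[315.5,344]],.1586)
print("bolts",B,"fix centre",B.mean(0)-.06*u, np.linalg.norm(B[0]-B[1]))
print("block edge len",np.linalg.norm(E[0]-E[1]),"centre",E.mean(0)-.04*u,"yaw",np.degrees(np.arctan2(*(E[0]-E[1])[::-1]))-90)
print("low edge",np.linalg.norm(L[0]-L[1]),L.mean(0)-.04*u,"bore",G)
E
```

```text
t 4.88 at [0.5117 0.0109 0.1254] [-1.800e+02 -1.000e-02 -1.389e+01] open 0.575 F [ 0.1 -0.2 -7.6] g 65.8
shift mm [0.4 0.1 0.4] turn deg [-0. -0.  0.]
bolts [[ 0.58236728  0.04517293]
 [ 0.55813427 -0.05264414]] fix centre [0.51200779 0.01067808] 0.10077408873659592
block edge len 0.049872942995166716 centre [0.5112634  0.01051063] yaw -13.925029128367086
low edge 0.054747416795984626 [0.51137747 0.01018999] bore [[0.5122069  0.01083812]]
```

Block and pocket line up within about 0.5 mm. Lowering.

>>> send_rows --pt "0.0003 0 0.02 0 0 0 0" --pt "0.0003 0 0.04 0 0 0 0" --pt "0.0003 0 0.055 0 0 0 0" --pt "0.0003 0 0.063 0 0 0 0" --pt "0.0003 0 0.067 0 0 0 0" --pt "0.0003 0 0.07 0 0 0 0" --pt "0.0003 0 0.072 0 0 0 0" --pt "0.0003 0 0.074 0 0 0 0" --pt "0.0003 0 0.076 0 0 0 0" --pt "0.0003 0 0.078 0 0 0 0"

```text
time: 5.72
position: [0.5124, 0.0112, 0.0478]
tcp_rot: [-3.141, -0.001, -0.242]
ft_force: [0.6, 0.2, -6.4]
opening: 0.577
grip_force: 65.7
```

```bash
python3 - <<'E'
from h import *
go([.512,.0107,.0386],-13.9)
E
```

```text
t 5.72 at [0.5124 0.0112 0.0478] [-1.7998e+02 -7.0000e-02 -1.3870e+01] open 0.577 F [ 0.6  0.2 -6.4] g 65.7
shift mm [-0.3  0.6  9.2] turn deg [-0.  -0.1  0. ]
```

The block is about 9 mm into the pocket with no contact force. Continuing down.

>>> send_rows --pt "0 0 0.002 0 0 0 0" --pt "0 0 0.004 0 0 0 0" --pt "0 0 0.006 0 0 0 0" --pt "0 0 0.008 0 0 0 0" --pt "0 0 0.009 0 0 0 0" --pt "0 0 0.0095 0 0 0 0" --pt "0 0 0.01 0 0 0 0" --pt "0 0 0.01 0 0 0 0"

```text
time: 6.38
position: [0.5118, 0.0112, 0.0386]
tcp_rot: [3.141, -0.0, -0.242]
ft_force: [-7.9, 0.3, 8.7]
opening: 0.575
grip_force: 67.8
```

Floor reached: z is as expected and the force has reversed. Releasing and rising.

>>> send_rows --pt "0 0 0 0 0 0 0.65" --pt "0 0 0 0 0 0 0.7" --pt "0 0 0 0 0 0 0.85" --pt "0 0 0 0 0 0 0.9" --pt "0 0 0 0 0 0 0.9" --pt "0 0 -0.01 0 0 0 0.9" --pt "0 0 -0.03 0 0 0 0.9" --pt "0 0 -0.06 0 0 0 0.9" --pt "0 0 -0.1 0 0 0 0.9" --pt "0 0 -0.14 0 0 0 0.9" --pt "0 0 -0.17 0 0 0 0.9" --pt "0 0 -0.17 0 0 0 0.9"

```text
time: 7.38
position: [0.5153, 0.0117, 0.2154]
tcp_rot: [-3.139, -0.012, -0.242]
ft_force: [0.8, 0.2, 1.1]
opening: 0.905
grip_force: 0.0
```

```bash
python3 - <<'E'
from h import *
go([.4846,.2465,.21],-13.9)
c=cam("wrist"); w=viewer.read_camera("wrist"); cv2.imwrite("pics/w3.png",w)
h=cv2.cvtColor(w,cv2.COLOR_BGR2HSV); m=(h[...,1]<40)&(h[...,2]>150)
for ce,s,mm in blobs(m,60,200000): print(ce.round(1),s,rect(mm,.072,c) if s[4]>2000 else unproj(ce,.036,c).round(4))
E
```

```text
t 7.38 at [0.5153 0.0117 0.2154] [-179.84   -0.66  -13.85] open 0.905 F [0.8 0.2 1.1] g 0.0
shift mm [ -86.1 -220.6    5. ] turn deg [-0.2 -0.7  0. ]
[41.5 20.1] [   0    0   95   61 2387] ((716.3722534179688, 167.01651000976562), (68.21224212646484, 39.284183502197266), 85.71867370605469)
[116.9  16.6] [100   0  38  36 330] [[0.7243 0.1308 0.036 ]]
[29.5 48.3] [26 38  9 20 73] [[0.72   0.2122 0.036 ]]
[264.4 161.4] [257 154  16  16 185] [[0.5823 0.0446 0.036 ]]
[373.6 161.6] [367 154  15  16 180] [[ 0.558 -0.053  0.036]]
[302.2 218.2] [ 251  173   98  107 5440] ((520.680908203125, 25.005558013916016), (82.28939056396484, 93.0213394165039), 75.10115051269531)
[269.  283.2] [262 277  14  14 147] [[0.4654 0.0737 0.036 ]]
```

View pics/w3.png

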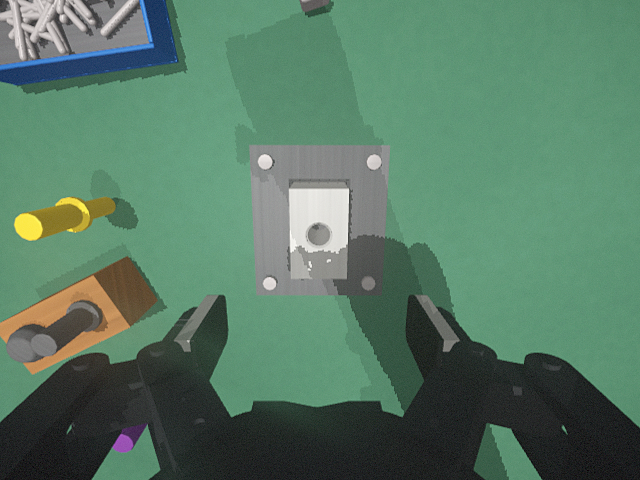

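The block is seated squarely in the pocket (bore at (318,234)) and the gripper is clear. Next I turn across the rack (closing line along rack x, away from the spare) and hover over the punch.

>>> send_rows --pt "-0.01 -0.026 0.002 0 0 -7 0.75" --pt "-0.02 -0.052 0.002 0 0 -14 0.75" --pt "-0.03 -0.078 0.002 0 0 -21 0.75" --pt "-0.04 -0.104 0.003 0 0 -28 0.7" --pt "-0.05 -0.13 0.004 0 0 -35 0.7" --pt "-0.06 -0.154 0.005 0 0 -42 0.7" --pt "-0.07 -0.178 0.005 0 0 -49 0.7" --pt "-0.078 -0.2 0.005 0 0 -56 0.7" --pt "-0.083 -0.213 0.005 0 0 -63 0.7" --pt "-0.086 -0.22 0.005 0 0 -70 0.7" --pt "-0.086 -0.22 0.005 0 0 -77 0.7" --pt "-0.086 -0.22 0.005 0 0 -84 0.7"

```text
time: 8.43
position: [0.4802, 0.2461, 0.2015]
tcp_rot: [-3.14, 0.001, 1.232]
ft_force: [0.6, -0.7, -0.9]
opening: 0.697
grip_force: 0.0
```

```bash
python3 - <<'E'
from h import *
print(monitor.get_obs()["qpos"].round(2)); go([.4846,.2465,.21],102.5)
c=cam("top"); print("yellow",unproj([[190,250]],.106,c),unproj([[203,262]],.03,c))
E
```

```text
[ 0.03  0.29 -0.68  1.63  0.19  1.3  -1.02]
t 8.43 at [0.4802 0.2461 0.2015] [-1.7991e+02  5.0000e-02  7.0590e+01] open 0.697 F [ 0.6 -0.7 -0.9] g 0.0
shift mm [ 1.9  4.  -8.5] turn deg [ -0.1   0.  -31.9]
yellow [[0.57641766 0.21462534 0.106     ]] [[0.57079916 0.21359608 0.03      ]]
```

>>> send_rows --pt "0.002 0.004 -0.004 0 0 -7 0.7" --pt "0.002 0.004 -0.008 0 0 -14 0.7" --pt "0.002 0.004 -0.008 0 0 -21 0.7" --pt "0.002 0.004 -0.008 0 0 -28 0.7" --pt "0.002 0.004 -0.008 0 0 -32 0.7" --pt "0.002 0.004 -0.008 0 0 -32 0.7" --pt "0.002 0.004 -0.008 0 0 -32 0.7" --pt "0.002 0.004 -0.008 0 0 -32 0.7"

```text
time: 9.1
position: [0.4853, 0.2457, 0.2099]
tcp_rot: [-3.141, 0.0, 1.78]
ft_force: [-0.6, -0.0, -0.3]
opening: 0.701
grip_force: 0.0
```

```bash
python3 - <<'E'
from h import *
go([.4846,.2465,.21],102.5)
c=cam("wrist"); w=viewer.read_camera("wrist"); cv2.imwrite("pics/w4.png",w)
print(proj([[.4846,.2465,.114],[.4846,.2465,.066]],c))
# bore measured from w3 not possible now; top cam when clear:
ct=cam("top"); t=viewer.read_camera("top"); h=cv2.cvtColor(t,cv2.COLOR_BGR2HSV); m=(h[...,1]<40)&(h[...,2]>190)
for ce,s,mm in blobs(m,300,3000): print(ce.round(1),s[4],rect(mm,.072,ct))
cs=cam("scene"); t=viewer.read_camera("scene"); h=cv2.cvtColor(t,cv2.COLOR_BGR2HSV); m=(h[...,1]<40)&(h[...,2]>190)
for ce,s,mm in blobs(m,200,3000): print("sc",ce.round(1),s[4],rect(mm,.072,cs))
E
```

```text
t 9.1 at [0.4853 0.2457 0.2099] [-179.95    0.    101.98] open 0.701 F [-0.6 -0.  -0.3] g 0.0
shift mm [ 0.9 -0.6 -0.1] turn deg [-0.   0.  -0.5]
[[314.39369874 240.96201335]
 [314.77816239 225.58254285]]
[222.9 163.6] 1586 ((740.7410888671875, 165.96200561523438), (123.88510131835938, 92.07613372802734), 84.06586456298828)
[332.2 169.3] 536 ((724.2329711914062, -27.782678604125977), (81.4208984375, 24.23358917236328), 3.416080951690674)
[314.3 287. ] 1426 ((511.55743408203125, 12.655269622802734), (53.03329086303711, 82.60847473144531), 76.15692138671875)
sc [246.   14.3] 464 ((-214.45346069335938, 507.3750915527344), (54.19300079345703, 201.19802856445312), 53.24827194213867)
sc [297.3 222.3] 618 ((512.4096069335938, 10.445915222167969), (50.81531524658203, 80.0918197631836), 76.39409637451172)
sc [430.2 250.4] 632 ((777.8896484375, 155.9962158203125), (87.16941833496094, 111.93798828125), 30.510324478149414)
sc [363.4 308.9] 374 ((756.7999877929688, -51.413082122802734), (79.94410705566406, 21.590797424316406), 2.508511543273926)
sc [ 32.2 469.6] 226 ((547.0111694335938, -616.092041015625), (30.719337463378906, 33.68690872192383), 42.6013069152832)
```

View pics/w4.png

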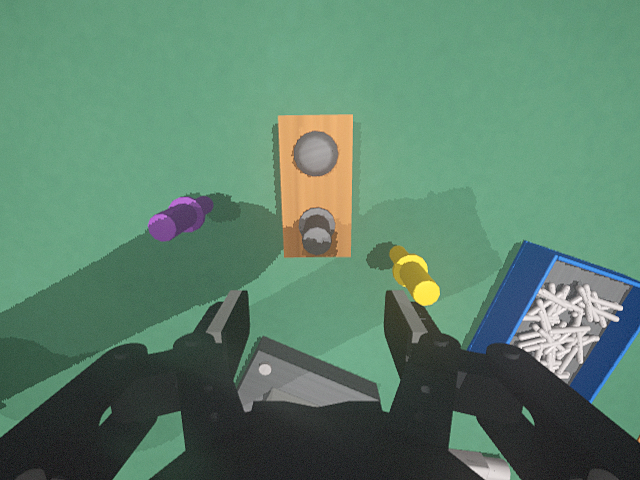

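The wrist view shows the tall punch at (317,242) in front of the spare (316,153). Yellow (426,292) and purple (165,225) stand clear of the fingers' path.

```bash
python3 - <<'E'
from h import *
w=cv2.imread("pics/w4.png"); c=cam("wrist")
g=cv2.GaussianBlur(cv2.cvtColor(w,cv2.COLOR_BGR2GRAY),(3,3),0)
cc=cv2.HoughCircles(cv2.resize(g[200:265,285:350],None,fx=4,fy=4,interpolation=cv2.INTER_CUBIC),cv2.HOUGH_GRADIENT,1,20,param1=80,param2=15,minRadius=40,maxRadius=100)
for x,y,r in (cc[0][:5] if cc is not None else []): 
    p=(285+x/4-.4,200+y/4-.4); print(p,r/4,"z.114",unproj(p,.114,c).round(4),"z.066",unproj(p,.066,c).round(4))
print(unproj([[317,241.5]],.114,c))
go([.4846,.2465,.078],102.5)
E
```

```text
(np.float32(315.975), np.float32(223.975)) 17.875 z.114 [[0.4833 0.2593 0.114 ]] z.066 [[0.4856 0.2482 0.066 ]]
(np.float32(316.225), np.float32(241.475)) 14.55 z.114 [[0.4862 0.2465 0.114 ]] z.066 [[0.489  0.2329 0.066 ]]
(np.float32(316.225), np.float32(228.975)) 14.775 z.114 [[0.4842 0.2557 0.114 ]] z.066 [[0.4867 0.2439 0.066 ]]
[[0.48676211 0.24658709 0.114     ]]
t 9.25 at [0.4855 0.2459 0.2103] [-180.      0.    102.06] open 0.705 F [0.6 0.5 0.2] g 0.0
shift mm [  0.8  -0.8 132.3] turn deg [-0.   0.  -0.4]
```

>>> send_rows --pt "0.001 0 0.03 0 0 0 0.7" --pt "0.001 0 0.06 0 0 0 0.7" --pt "0.001 0 0.085 0 0 0 0.7" --pt "0.001 0 0.105 0 0 0 0.7" --pt "0.001 0 0.12 0 0 0 0.7" --pt "0.001 0 0.13 0 0 0 0.7" --pt "0.001 0 0.132 0 0 0 0.7" --pt "0.001 0 0.132 0 0 0 0.7" --pt "0.001 0 0.132 0 0 0 0.7"

```text
time: 10.0
position: [0.4859, 0.2473, 0.0793]
tcp_rot: [3.14, -0.0, 1.782]
ft_force: [0.2, 0.8, 0.3]
opening: 0.698
grip_force: 0.0
```

>>> send_rows --pt "0 0 0 0 0 0 0.5" --pt "0 0 0 0 0 0 0.4" --pt "0 0 0 0 0 0 0.3" --pt "0 0 0 0 0 0 0.2" --pt "0 0 0 0 0 0 0" --pt "0 0 0 0 0 0 0" --pt "0 0 0 0 0 0 0" --pt "0 0 0 0 0 0 0" --pt "0 0 0 0 0 0 0" --pt "0 0 0 0 0 0 0" --force 50

```text
time: 10.83
position: [0.4857, 0.2471, 0.0791]
tcp_rot: [3.141, -0.0, 1.783]
ft_force: [-1.9, -1.0, 5.7]
opening: 0.24
grip_force: 48.9
```

```bash
python3 - <<'E'
from h import *
go([.4855,.2465,.18],102.5)
E
```

```text
t 10.83 at [0.4857 0.2471 0.0791] [179.95  -0.   102.13] open 0.24 F [-1.9 -1.   5.7] g 48.9
shift mm [  -0.5   -0.2 -100.9] turn deg [ 0.1  0.  -0.4]
```

>>> send_rows --pt "0 0 -0.01 0 0 0 0" --pt "0 0 -0.025 0 0 0 0" --pt "0 0 -0.05 0 0 0 0" --pt "0 0 -0.075 0 0 0 0" --pt "0 0 -0.095 0 0 0 0" --pt "0 0 -0.1 0 0 0 0" --pt "0 0 -0.1 0 0 0 0" --pt "0 0 -0.1 0 0 0 0"

```text
time: 11.5
position: [0.4851, 0.2465, 0.1775]
tcp_rot: [-3.141, 0.0, 1.782]
ft_force: [-0.4, 0.1, -2.6]
opening: 0.241
grip_force: 49.4
```

```bash
python3 - <<'E'
from h import *
go([.512,.0108,.18],102.1)
E
```

```text
t 11.5 at [0.4851 0.2465 0.1775] [-1.7996e+02  2.0000e-02  1.0212e+02] open 0.241 F [-0.4  0.1 -2.6] g 49.4
shift mm [-236.1  -23.1   -2.4] turn deg [-0.  0.  0.]
```

>>> send_rows --pt "-0.015 -0.002 0 0 0 0 0" --pt "-0.045 -0.005 0 0 0 0 0" --pt "-0.08 -0.008 0 0 0 0 0" --pt "-0.115 -0.011 0 0 0 0 0" --pt "-0.15 -0.015 0 0 0 0 0" --pt "-0.185 -0.018 0 0 0 0 0" --pt "-0.212 -0.021 0 0 0 0 0" --pt "-0.229 -0.022 0 0 0 0 0" --pt "-0.236 -0.023 0 0 0 0 0" --pt "-0.236 -0.023 0 0 0 0 0" --pt "-0.236 -0.023 0 0 0 0 0" --pt "-0.236 -0.023 0 0 0 0 0"

```text
time: 12.5
position: [0.512, 0.0135, 0.1779]
tcp_rot: [-3.141, -0.001, 1.785]
ft_force: [-0.1, 0.5, -2.2]
opening: 0.246
grip_force: 49.3
```

```bash
python3 - <<'E'
from h import *
go([.512,.0108,.18],102.1)
c=cam("wrist"); w=viewer.read_camera("wrist")
big=cv2.resize(w[150:450,170:470],(600,600),interpolation=cv2.INTER_CUBIC)
s=viewer.read_camera("scene"); t=viewer.read_camera("top")
# overlay of the predicted punch axis if gripped at TCP axis (collar underside z, tip)
x,y,z=monitor.get_obs()["position"]; dz=z-.0791
for n in("wrist","scene","top"): print(n,proj([[x,y,.008+dz],[x,y,.06+dz],[x,y,.066+dz],[.512,.0108,.072]],cam(n)).round(1).tolist())
cv2.imwrite("pics/w5.png",cv2.resize(w,(800,600)))
cv2.imwrite("pics/x5.png",np.hstack([cv2.resize(s[160:280,250:350],(400,480),interpolation=cv2.INTER_CUBIC),cv2.resize(w[200:360,250:380],(390,480),interpolation=cv2.INTER_CUBIC)]))
E
```

```text
t 12.5 at [0.512  0.0135 0.1779] [-1.7997e+02 -7.0000e-02  1.0229e+02] open 0.246 F [-0.1  0.5 -2.2] g 49.3
shift mm [-2.6 -0.6 -2.1] turn deg [-0.  -0.1  0.2]
wrist [[314.9, 252.7], [314.4, 283.9], [314.4, 288.7], [314.1, 241.0]]
scene [[297.4, 211.4], [296.5, 195.7], [296.4, 193.8], [297.2, 221.8]]
top [[313.6, 283.2], [312.8, 278.3], [312.7, 277.7], [315.4, 286.3]]
```

View pics/x5.png

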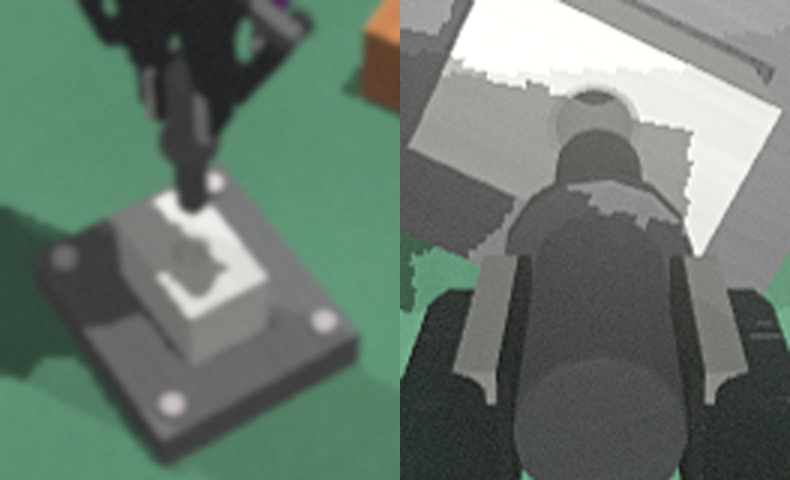

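The crop shows the punch upright in the pads, its tip at about (316,258) just in front of the bore at (315,243). The arm was still settling, so I'll re-measure at rest.

```bash
python3 - <<'E'
from h import *
go([.512,.0108,.178],102.1)
c=cam("wrist"); x,y,z=monitor.get_obs()["position"]; dz=z-.0791
w=viewer.read_camera("wrist")
print(proj([[x,y,.008+dz],[x,y,.06+dz],[x,y,.114+dz],[.512,.0108,.072]],c).round(1).tolist())
cv2.imwrite("pics/x6.png",cv2.resize(w[200:350,250:390],(747,800))[:600])
E
```

```text
t 12.65 at [0.5123 0.013  0.1783] [ 1.8000e+02 -3.0000e-02  1.0229e+02] open 0.243 F [ 0.7  0.5 -2.7] g 49.3
shift mm [-2.1 -0.8  0.3] turn deg [ 0.  -0.   0.2]
[[314.9, 252.7], [314.4, 283.9], [313.5, 342.8], [314.1, 241.0]]
```

View pics/x6.png

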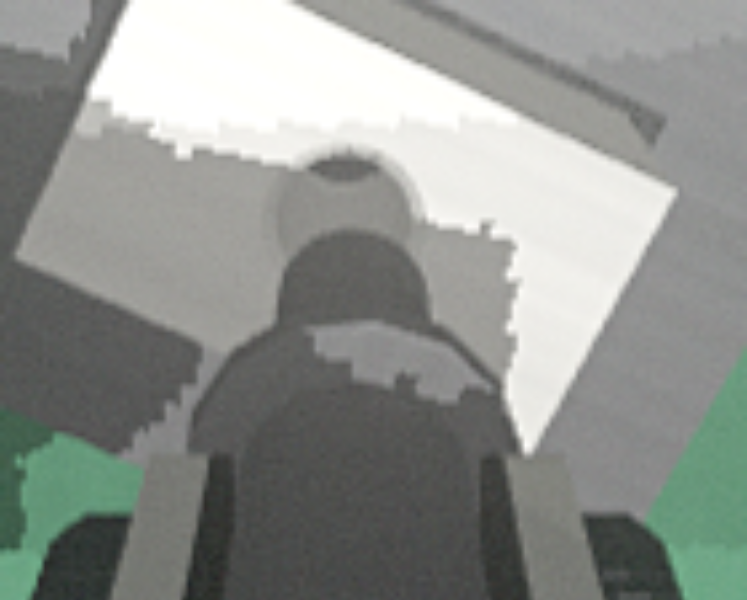

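The crop shows the bore's rim centred at about (314.5,242.4) and the punch tip at (316,247). Combining this with the pad-centred seating position, the TCP target is (0.5114, 0.0104). I'll correct sideways and lower until the tip is just above the mouth.

>>> send_rows --pt "-0.0023 -0.0014 0 0 0 0 0" --pt "-0.0023 -0.0014 0.01 0 0 0 0" --pt "-0.0023 -0.0014 0.02 0 0 0 0" --pt "-0.0023 -0.0014 0.028 0 0 0 0" --pt "-0.0023 -0.0014 0.03 0 0 0 0" --pt "-0.0023 -0.0014 0.03 0 0 0 0" --pt "-0.0023 -0.0014 0.03 0 0 0 0" --pt "-0.0023 -0.0014 0.03 0 0 0 0"

```text
time: 13.37
position: [0.5119, 0.0089, 0.1486]
tcp_rot: [3.141, -0.0, 1.783]
ft_force: [0.2, -0.3, -2.6]
opening: 0.242
grip_force: 49.3
```

```bash
python3 - <<'E'
from h import *
go([.5114,.0104,.0911],102.1)
E
```

```text
t 13.37 at [0.5119 0.0089 0.1486] [179.97  -0.   102.13] open 0.242 F [ 0.2 -0.3 -2.6] g 49.3
shift mm [ 1.6 -0.2 57.5] turn deg [ 0. -0.  0.]
```

>>> send_rows --pt "0.0008 0 0 0 0 0 0" --pt "0.0008 0 0 0 0 0 0" --pt "0.0008 0 0 0 0 0 0" --pt "0.0008 0 0 0 0 0 0"

```text
time: 13.7
position: [0.5116, 0.0096, 0.1485]
tcp_rot: [3.141, 0.0, 1.783]
ft_force: [0.2, 0.3, -2.7]
opening: 0.244
grip_force: 49.3
```

```bash
python3 - <<'E'
from h import *
for k in range(4):
    c=cam("wrist"); w=viewer.read_camera("wrist"); go([.5114,.0104,.0911],102.1)
x,y,z=monitor.get_obs()["position"]; dz=z-.0791
print(proj([[x,y,.008+dz],[x,y,.06+dz],[.512,.0108,.072],[.5116,.0097,.072]],c).round(1).tolist())
cv2.imwrite("pics/x7.png",np.hstack([cv2.resize(w[200:300,260:370],(440,400),interpolation=cv2.INTER_CUBIC),cv2.resize(viewer.read_camera("scene")[180:260,260:340],(400,400)) [:, :360]]))
E
```

```text
t 13.75 at [0.5115 0.0096 0.1485] [179.98   0.   102.14] open 0.247 F [-0.   1.1 -2.7] g 49.3
shift mm [ 0.8  0.1 57.4] turn deg [0. 0. 0.]
t 13.8 at [0.5115 0.0095 0.1484] [179.99   0.   102.13] open 0.24 F [-0.4  0.2 -2.9] g 49.3
shift mm [ 0.9  0.1 57.3] turn deg [0. 0. 0.]
t 13.85 at [0.5115 0.0095 0.1484] [179.99  -0.   102.13] open 0.239 F [-0.5  0.2 -2.9] g 49.3
shift mm [ 0.8  0.1 57.3] turn deg [ 0. -0.  0.]
t 13.9 at [0.5115 0.0095 0.1484] [179.99  -0.   102.13] open 0.241 F [ 0.7  0.3 -2.1] g 49.3
shift mm [ 0.8  0.1 57.3] turn deg [ 0. -0.  0.]
[[314.9, 252.7], [314.4, 283.9], [316.1, 248.7], [315.2, 250.1]]
```

View pics/x7.png

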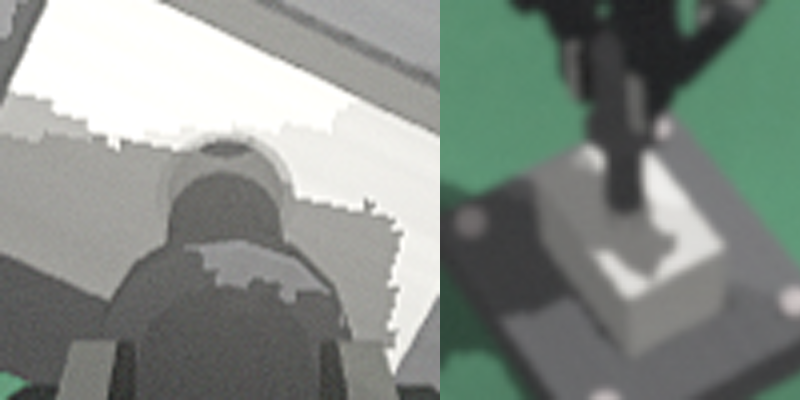

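The left half shows the tip at (316.4,~252) and the bore rim centred at (316.3,250.5), so sideways they are aligned. A 0.6 mm shift along tool x remains. Inserting slowly while holding on.

>>> send_rows --pt "0.0006 0 0.002 0 0 0 0" --pt "0.0006 0 0.004 0 0 0 0" --pt "0.0006 0 0.006 0 0 0 0" --pt "0.0006 0 0.008 0 0 0 0" --pt "0.0006 0 0.01 0 0 0 0" --pt "0.0006 0 0.012 0 0 0 0" --pt "0.0006 0 0.014 0 0 0 0" --pt "0.0006 0 0.016 0 0 0 0"

```text
time: 14.62
position: [0.5113, 0.0102, 0.1321]
tcp_rot: [3.142, -0.0, 1.783]
ft_force: [0.2, -0.2, -2.6]
opening: 0.246
grip_force: 49.3
```

The tip is 11 mm into the bore with no contact force. Continuing.

>>> send_rows --pt "0 0 0.003 0 0 0 0" --pt "0 0 0.006 0 0 0 0" --pt "0 0 0.009 0 0 0 0" --pt "0 0 0.012 0 0 0 0" --pt "0 0 0.015 0 0 0 0" --pt "0 0 0.018 0 0 0 0" --pt "0 0 0.021 0 0 0 0" --pt "0 0 0.024 0 0 0 0" --pt "0 0 0.027 0 0 0 0" --pt "0 0 0.03 0 0 0 0" --pt "0 0 0.033 0 0 0 0" --pt "0 0 0.035 0 0 0 0"

```text
time: 15.62
position: [0.5112, 0.0102, 0.0969]
tcp_rot: [-3.141, -0.0, 1.783]
ft_force: [-0.0, 0.0, -1.9]
opening: 0.243
grip_force: 49.3
```

```bash
python3 - <<'E'
from h import *
go([.5114,.0104,.0911],102.1)
E
```

```text
t 15.62 at [0.5112 0.0102 0.0969] [-1.7999e+02 -1.0000e-02  1.0213e+02] open 0.243 F [-0.   0.  -1.9] g 49.3
shift mm [0.2 0.3 5.8] turn deg [-0. -0.  0.]
```

>>> send_rows --pt "0 0 0.0015 0 0 0 0" --pt "0 0 0.003 0 0 0 0" --pt "0 0 0.0045 0 0 0 0" --pt "0 0 0.0055 0 0 0 0" --pt "0 0 0.006 0 0 0 0" --pt "0 0 0.0065 0 0 0 0" --pt "0 0 0.0065 0 0 0 0" --pt "0 0 0.0065 0 0 0 0" --pt "0 0 0.0065 0 0 0 0"

```text
time: 16.37
position: [0.5113, 0.0102, 0.0911]
tcp_rot: [3.141, 0.0, 1.783]
ft_force: [-2.0, -0.7, 2.6]
opening: 0.24
grip_force: 49.7
```

The collar is on the block: z is as expected and the force has reversed. Releasing and rising.

>>> send_rows --pt "0 0 0 0 0 0 0.3" --pt "0 0 0 0 0 0 0.4" --pt "0 0 0 0 0 0 0.6" --pt "0 0 0 0 0 0 0.8" --pt "0 0 0 0 0 0 0.8" --pt "0 0 0 0 0 0 0.8" --pt "0 0 -0.015 0 0 0 0.8" --pt "0 0 -0.045 0 0 0 0.8" --pt "0 0 -0.08 0 0 0 0.8" --pt "0 0 -0.11 0 0 0 0.8" --pt "0 0 -0.12 0 0 0 0.8" --pt "0 0 -0.12 0 0 0 0.8"

```text
time: 17.37
position: [0.5131, 0.0104, 0.214]
tcp_rot: [3.136, 0.002, 1.783]
ft_force: [0.4, 1.3, -0.2]
opening: 0.8
grip_force: 0.0
```

>>> send_rows --pt "0 0 0 0 0 0 0.8" --pt "0 0 0 0 0 0 0.8" --pt "0 0 0 0 0 0 0.8" --pt "0 0 0 0 0 0 0.8"

```text
time: 17.7
position: [0.5106, 0.0101, 0.2095]
tcp_rot: [-3.139, -0.001, 1.783]
ft_force: [0.6, -0.2, 0.6]
opening: 0.801
grip_force: 0.0
```

```bash
python3 - <<'E'
from h import *
go([.5114,.0104,.0911],102.1)
c=cam("wrist"); w=viewer.read_camera("wrist")
g=cv2.GaussianBlur(cv2.cvtColor(w,cv2.COLOR_BGR2GRAY),(3,3),0)
p=proj([[.5114,.0104,.126],[.5114,.0104,.078],[.5114,.0104,.072]],c); print(p.round(1).tolist())
x0,y0=int(p[0,0])-50,int(p[:,1].mean())-50
cc=cv2.HoughCircles(cv2.resize(g[y0:y0+100,x0:x0+100],None,fx=4,fy=4,interpolation=cv2.INTER_CUBIC),cv2.HOUGH_GRADIENT,1,15,param1=60,param2=18,minRadius=40,maxRadius=130)
if cc is not None:
    for x,y,r in cc[0][:5]: print("circ",x0+x/4,y0+y/4,r/4)
cs=cam("scene"); t=viewer.read_camera("scene"); h=cv2.cvtColor(t,cv2.COLOR_BGR2HSV); m=(h[...,1]<40)&(h[...,2]>190)
for ce,s,mm in blobs(m,200,3000):
    if 240<ce[0]<350 and 180<ce[1]<270: print("sc",ce.round(1),s[4],rect(mm,.072,cs))
E
```

```text
t 17.7 at [0.5106 0.0101 0.2095] [-1.7987e+02 -5.0000e-02  1.0214e+02] open 0.801 F [ 0.6 -0.2  0.6] g 0.0
shift mm [  0.    1.1 118.4] turn deg [-0.1 -0.   0. ]
[[316.5, 247.1], [316.6, 230.1], [316.7, 228.4]]
circ 317.375 230.625 19.175
circ 317.875 246.375 15.7
circ 319.875 236.125 25.3
circ 315.875 241.125 29.6
circ 315.625 236.125 24.7
```

The grip top and collar circles lie within about 1.5 px of the seated-upright prediction. Handing in.

```bash
python3 -c "
from rig import ticket
print(ticket.close_job())"
```

```text
the job is handed in; nothing more can be done
None
```

I seated the block in the pocket and released it, then slid the tall-gripped punch down the bore until its collar touched, let go, and handed the job in at about 17.8 s; no verdict came back, the last wrist image fits a fully seated punch, and I did not re-measure the spare or hammer.

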